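Tighten the collage press

ROBOT

A 6-joint arm with a two-finger parallel gripper is mounted at the origin on the work surface. World frame = base frame: x ahead of the robot, y to its left, z up, the work surface at z = 0. Lengths are in mm, angles in degrees, forces in N, time in s.
With the tool pointing down it reaches from about 300 to 850 mm from the base axis. Payload 4.2 kg.
Tool frame: the origin (TCP) lies at the very end of the fingers, on their centre line; the grasp point (between the pads) lies 19 mm behind it (env.grasp_offset is the distance from the TCP to the grasp point, in mm); z points along the fingers, y is the line along which they close (so a half turn about z gives the same grasp; the last joint's range is limited). The gripper opens to 91 mm and grips with 3 to 60 N. Pads are 32 mm wide; open, the fingers measure 118 mm over their backs; the gripper's body (76 mm by 178 mm) begins 60 mm behind the grasp point.
Start: joints at [-66.234, 18.312, 89.639, -0, 72.044, -1.146], TCP at [242.213, -521.516, 190.976] pointing down, gripper open.
Joint ranges: [-177.97, 177.97], [-48.28, 115.42], [12.27, 149.76], [-77.06, 257.06], [2.81, 150.46], [-146.56, 146.56]. Speed limits (degrees/s): [147.25, 147.25, 180, 180, 180, 180].

INTERFACE

Orientations are given as [roll, pitch, yaw] about the fixed x, y, z axes, in that order (R = Rz(yaw) Ry(pitch) Rx(roll)).
In Python, from workcell import env gives the robot as it stands. The module is installed in compiled form; this text tells all that it offers.
- The arm moves only by the tool send_rows, never from a script. Its argument "motion" is a list of rows, each an object of numbers: "tx", "ty", "tz": the shift along the tool's x, y, z in units of 500 mm (1.0 is 500 mm); "rx", "ry", "rz": the turn, a rotation vector about the tool's x, y, z in units of 30 degrees (1.0 is 30 degrees); "gripper": the closure, from -1 (fully open) to 1 (shut). In form: [{"tx": .., "ty": .., "tz": .., "rx": .., "ry": .., "rz": .., "gripper": ..}, ...]. A call has 1 to 12 rows; each row shifts and turns the commanded pose from where the row before left it, along the tool's axes as they then stand; what a row does not reach is not made up. A row lasts 1/8 s, in which the tool goes at most 62.5 mm and 10.7 degrees, less where a joint would pass 70% of its speed; a pose out of reach is approached as far as the arm can. A call with a number of a shift or a turn outside -1 to 1 is refused whole. A call with a gripper value outside its range is refused whole. The fingers move at their own pace and stop on an object; "grip_force" is the grip in N (left out, the last holds). Time passes only in rows, so rows that do not move let the fingers close. It gives the time, the measured TCP pose, the force, the opening and the grip force at its end, in the units of the state.
- env.state(): the state, without advancing time (a new reading comes with each control period).
- env.grab_frame(name): name is "side" or "top" or "wrist"; returns a dict with "frame" (420x560x3 uint8, red, green, blue), "vertical_fov" (degrees; the focal length in pixels is half the picture's height over the tangent of half this angle, whatever the lens; pixels are square), "cx", "cy" (the principal point, pixels), "rvec" (rotation vector, rad) and "tvec" (3), from world to camera coordinates, as OpenCV has them; the wrist camera has in their place "T_tool_cam" (4x4, takes a point from camera to tool coordinates, whose origin is the TCP and whose axes are the flange's). Camera axes: x right, y down, z forward; pixel columns grow to the right and rows downward; lengths in mm; the calibration is good to about 2 mm. The wrist camera is an equidistant fisheye: a pixel r from the principal point sees the ray r / f radians off the axis. A picture is of the moment at which its call begins: read the wrist's pose just before it. There is no depth.
- env.job_done(): hands the job in; it is judged then, once.
The state is a dict: "time_s": time; "qpos": joint angles; "qvel": joint speeds; "effort": joint torques, N m; "ee_pos": TCP position; "ee_rot": TCP orientation; "force": force on the tool from outside, world axes, zero at the start; "torque": the same for the moment, N m; "gripper_width": finger opening in mm; "gripper_force": force on a finger pad.
Only numpy, scipy, OpenCV 4.12 (cv2) and the standard library are available. Lean on these libraries where they do the work, as an engineer would, in place of code of your own. Each camera call takes 0.05 s, during which the arm holds its last target. There are 200 camera calls.

TASK

One of the two wooden flat presses has the black collage card clamped in it; its wing nut was left loose. Turn that wing nut clockwise (seen from above) between the two guide posts until its wings lie in line with the posts, then let go. Leave the wing nut of the empty press as it is.

Things in the scene. Friction and masses are not known exactly. Their poses are not given: they have to be found in the camera images.
- full_nut (a joint): angle (rad) of the steel wing nut on the press that holds the collage; grows as it is turned clockwise seen from above; starts between 0.1 and 0.45. At 1.047 its wings lie in line with the two guide posts; a hard stop is at 1.15. It turns stiffly (0.12 N m of friction), stays where it is left and does not rise or sink.
- full_nut_grip (a point): grip point of that nut, on its upright turning axis, 28 mm above the top board (70 above the table). Turns with the nut: x along the wings, z up. Nut 64 mm across the wings; wings and web 10 mm thick (grip across this, along y). Wings: round lobes, 24 mm diameter, centred 20 mm from the axis, tops 41 mm above the board; web top 28 mm; hub below 14 mm, 22 mm wide.
- collage_press: press with the collage, fixed to the table; origin under its centre, x along its length. Base board 210 x 160 x 20 mm, black card 170 x 154 x 4 mm with picture strips showing at both long sides, top board 200 x 110 mm, its top 42 mm above the table. Nut in the middle; two steel guide posts (14 mm diameter, 36 mm tall above the top board) at x = +54 and -54 mm.
- empty_nut_wing (a point): point on one wing of the like nut on the other, empty press (same boards and posts, no card, top board 38 mm above the table), 28 mm above its top board; the nut's axis lies 26 mm along this point's -x. This nut is loose too and is to be left alone.

How it is judged:
By the outcome, as a careful person would: the job done as asked, in the order asked, and still so for the second after the job is handed in, with the robot touching nothing.
It also fails if it takes over 32 s, if anything falls off the work surface, if the arm or the gripper's body presses on something with over 40 N, if the wrist force passes 120 N, or if a joint passes its speed limit or range.

## Working session

There is one attempt and no reset: what is moved stays moved. The work goes in short steps, Python scripts to look and compute and a tool call to move; the robot and the scene stay as the last step left them, time stands still between calls to the robot, and variables do not carry over. Pictures are saved under pics/ and viewed, at most 10 in all, crops included, and the job is handed in when it is done.

Besides the shell and the picture viewer there is one more tool, called after "Emit:" as a command line: name --argument value ..., lists and objects as JSON in quotes. send_rows: Moves the arm, as the interface text tells. Shifts and turns lie within -1 to 1; 1 stands for 500 mm of shift or 30 degrees of turn. Its arguments: {"type":"object","properties":{"motion":{"type":"array"},"grip_force":{"type":"number"}},"required":["motion"]}

```bash
mkdir -p pics
cat > h.py <<'E'
import numpy as np, cv2
from workcell import env
from scipy.spatial.transform import Rotation as R
def grab(n,f):
    g=env.grab_frame(n); cv2.imwrite('pics/'+f,g['frame'][:,:,::-1]); np.save('pics/'+f+'.npy',g,allow_pickle=True); return g
def ray(g,u,v,st=None):
    f=210/np.tan(np.radians(g['vertical_fov']/2)); p=np.array([u-g['cx'],v-g['cy']])
    if 'T_tool_cam' in g:
        r=np.hypot(*p); t=r/f; d=np.array([*(p/max(r,1e-9)*np.sin(t)),np.cos(t)])
        T=np.eye(4);T[:3,:3]=R.from_euler('xyz',st['ee_rot'],degrees=True).as_matrix();T[:3,3]=st['ee_pos']
        T=T@np.array(g['T_tool_cam']); return T[:3,3],T[:3,:3]@d
    d=np.array([*(p/f),1]); M=cv2.Rodrigues(np.array(g['rvec'],float))[0]; return -M.T@np.ravel(g['tvec']),M.T@d
def onz(g,u,v,z,st=None):
    o,d=ray(g,u,v,st); return o+d*(z-o[2])/d[2]
def load(f): return np.load('pics/'+f+'.npy',allow_pickle=True).item()
E
python3 -c "
from h import *
s=env.state();print(s)
a=grab('top','top.png');b=grab('side','side.png')
print(a['vertical_fov'],a['rvec'],a['tvec'])"
```

```text
{'time_s': 0.0, 'qpos': array([-6.62339402e+01,  1.83524502e+01,  8.97064449e+01, -1.64583424e-03,
        7.20439738e+01, -1.14620297e+00]), 'qvel': array([ 0.05630251,  0.01958625, -0.00024566,  0.03764534, -0.04442882,
        0.02116243]), 'effort': array([-3.27291622e-03, -4.12466884e+01, -2.31973743e+01,  7.25019048e-02,
        4.55673784e-02, -1.43850089e-04]), 'ee_pos': array([ 241.97552517, -521.00190441,  190.1119488 ]), 'ee_rot': array([-1.79897120e+02, -4.93310451e-04,  2.49127711e+01]), 'force': array([ 0.68612706, -0.00501065,  0.09003876]), 'torque': array([ 0.04242127,  0.03026168, -0.03396286]), 'gripper_force': 0.0, 'gripper_width': 91.08018092422381}
46.08246313678999 [ 2.19104022 -2.15916698  0.15112863] [ -14.0124536   572.13182731 1021.90654742]
```

View pics/top.png

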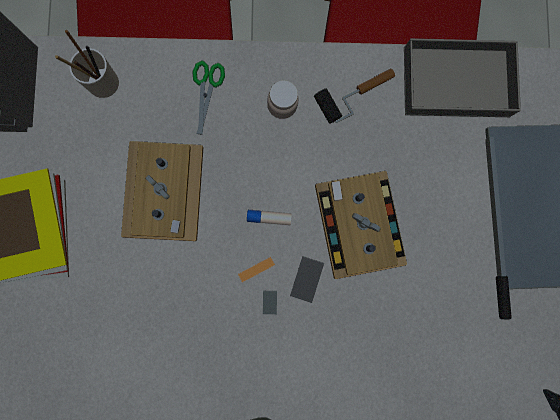

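View pics/side.png

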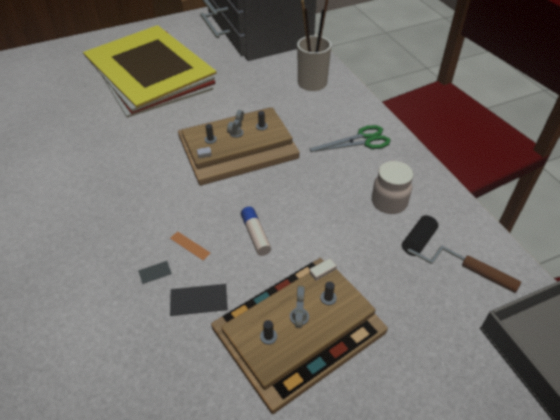

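The full press is on the right in the top view: nut near (365,222), posts near (360,198) and (370,248). The empty press is on the left, with its nut near (158,187).

```bash
python3 -c "
from h import *
a=load('top.png')
for n,u,v,z in [('p1',360,197,78),('p2',370,248,78),('nut',365,222,70),('w1',356,215,75),('w2',375,229,75),('cam up',365,180,70),('empty',158,187,66)]: print(n,onz(a,u,v,z).round(1))
im=cv2.imread('pics/top.png')[165:285,305:415]; cv2.imwrite('pics/tc.png',cv2.resize(im,None,fx=5,fy=5,interpolation=cv2.INTER_CUBIC))
"
```

```text
p1 [ 579.6 -180.1   78. ]
p2 [ 475.5 -199.8   78. ]
nut [ 528.9 -191.7   70. ]
w1 [ 542.6 -172.2   75. ]
w2 [ 514.4 -211.1   75. ]
cam up [ 616.4 -192.4   70. ]
empty [595.  235.8  66. ]
```

View pics/tc.png

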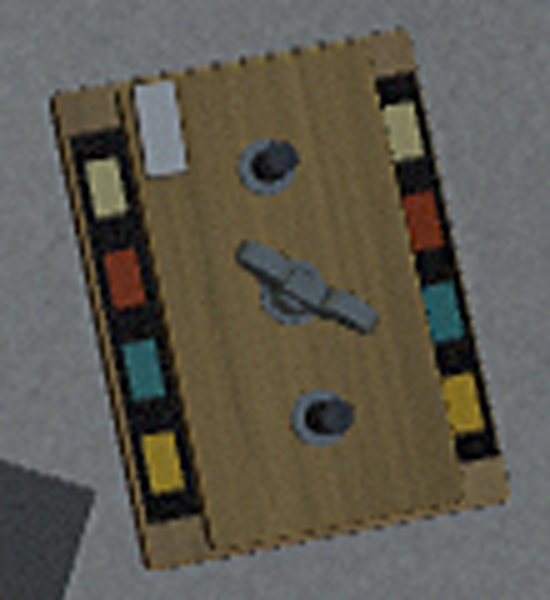

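```bash
cat >> h.py <<'E'
def go(pos,yaw,st=None):
    st=st or env.state(); A=R.from_euler('xyz',st['ee_rot'],degrees=True);B=R.from_euler('xyz',[180,0,yaw],degrees=True)
    print('turn first (units)',((A.inv()*B).as_rotvec(degrees=True)/30).round(3),'then shift',(B.inv().apply(np.array(pos)-st['ee_pos'])/500).round(4))
E
python3 -c "
from h import *
a=load('top.png')
P=lambda u,v,z:onz(a,305+u/5-.4,165+v/5-.4,z)
p,q,w,x=P(283,158,78),P(337,413,78),P(242,252,72),P(372,322,72)
for m,n in((p,q),(w,x)): d=m-n;print((m+n)/2,np.hypot(*d[:2]),np.degrees(np.arctan2(d[1],d[0])))
go([(w+x)[0]/2,(w+x)[1]/2,150],62)"
```

```text
[ 529.21198162 -193.24646707   78.        ] 106.27093837946585 11.591971324640287
[ 528.75226449 -193.31781068   72.        ] 60.394035516192076 62.35111742454165
turn first (units) [-3.000e-03 -1.000e-03 -1.236e+00] then shift [0.848  0.1986 0.0804]
```

Emit:
send_rows --motion '[{"rz":-0.31,"gripper":0},{"rz":-0.31,"gripper":0},{"rz":-0.31,"gripper":0},{"rz":-0.31,"gripper":0},{"tx":0.106,"ty":0.025,"tz":0.008,"gripper":0},{"tx":0.106,"ty":0.025,"tz":0.008,"gripper":0},{"tx":0.106,"ty":0.025,"tz":0.008,"gripper":0},{"tx":0.106,"ty":0.025,"tz":0.008,"gripper":0},{"tx":0.106,"ty":0.025,"tz":0.008,"gripper":0},{"tx":0.106,"ty":0.025,"tz":0.008,"gripper":0},{"tx":0.106,"ty":0.025,"tz":0.008,"gripper":0},{"tx":0.106,"ty":0.025,"tz":0.008,"gripper":0}]'

```text
invalid input at $.motion[0]: expected keys tx, ty, tz, rx, ry, rz, gripper
```

Emit:
send_rows --motion '[{"gripper":0},{"gripper":0},{"gripper":0}]'

```text
invalid input at $.motion[0]: expected keys tx, ty, tz, rx, ry, rz, gripper
```

```bash
python3 -c "
from h import *
s=env.state();print(s['ee_pos'],s['ee_rot'],s['gripper_width'],s['time_s'])
g=grab('wrist','w1.png'); g['st']=s; np.save('pics/w1.png.npy',g,allow_pickle=True)
"
```

```text
[ 242.00050009 -521.07977378  190.21704516] [-1.79911402e+02 -1.22004114e-03  2.49107981e+01] 91.01268715741952 0.1
```

View pics/w1.png

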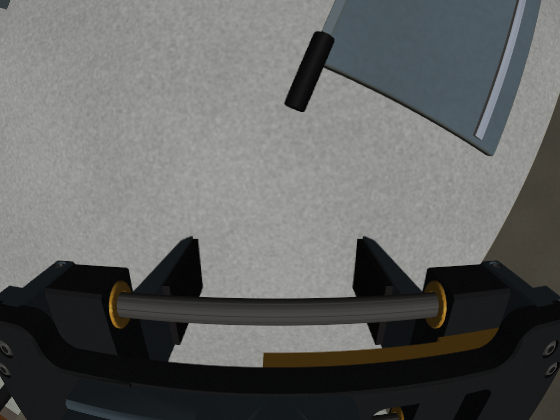

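The rows were refused because they need all their keys, so the arm is still at its start. The wrist view shows only bare table and the cutter.

Emit:
send_rows --motion '[{"tx":0,"ty":0,"tz":0,"rx":0,"ry":0,"rz":-0.31,"gripper":0},{"tx":0,"ty":0,"tz":0,"rx":0,"ry":0,"rz":-0.31,"gripper":0},{"tx":0,"ty":0,"tz":0,"rx":0,"ry":0,"rz":-0.31,"gripper":0},{"tx":0,"ty":0,"tz":0,"rx":0,"ry":0,"rz":-0.31,"gripper":0},{"tx":0.106,"ty":0.025,"tz":0.008,"rx":0,"ry":0,"rz":0,"gripper":0},{"tx":0.106,"ty":0.025,"tz":0.008,"rx":0,"ry":0,"rz":0,"gripper":0},{"tx":0.106,"ty":0.025,"tz":0.008,"rx":0,"ry":0,"rz":0,"gripper":0},{"tx":0.106,"ty":0.025,"tz":0.008,"rx":0,"ry":0,"rz":0,"gripper":0},{"tx":0.106,"ty":0.025,"tz":0.008,"rx":0,"ry":0,"rz":0,"gripper":0},{"tx":0.106,"ty":0.025,"tz":0.008,"rx":0,"ry":0,"rz":0,"gripper":0},{"tx":0.106,"ty":0.025,"tz":0.008,"rx":0,"ry":0,"rz":0,"gripper":0},{"tx":0.106,"ty":0.025,"tz":0.008,"rx":0,"ry":0,"rz":0,"gripper":0}]'

```text
time_s: 1.65
ee_pos: [529.8, -192.0, 158.6]
ee_rot: [-180.0, 0.0, 62.1]
force: [0.4, -1.3, -0.1]
gripper_width: 45.4
gripper_force: 0.0
```

Emit:
send_rows --motion '[{"tx":0,"ty":0,"tz":0,"rx":0,"ry":0,"rz":0,"gripper":0},{"tx":0,"ty":0,"tz":0,"rx":0,"ry":0,"rz":0,"gripper":0},{"tx":0,"ty":0,"tz":0,"rx":0,"ry":0,"rz":0,"gripper":0}]'

```text
time_s: 2.02
ee_pos: [528.2, -194.5, 159.0]
ee_rot: [-180.0, 0.0, 62.0]
force: [-0.4, 0.2, -1.0]
gripper_width: 46.0
gripper_force: 0.0
```

```bash
python3 -c "
from h import *
s=env.state();print(s['ee_pos'],s['ee_rot'],s['gripper_width'],s['time_s'],s['qpos'])
g=grab('wrist','w2.png'); g['st']=s; np.save('pics/w2.png.npy',g,allow_pickle=True)
"
```

```text
[ 528.15839174 -194.51905057  159.04060693] [-1.79997399e+02  2.38658657e-02  6.20268915e+01] 45.95952321109156 2.025 [-2.13744254e+01  1.84850973e+01  9.41680649e+01 -2.53647143e-02
  6.73521666e+01  6.60845183e+00]
```

View pics/w2.png

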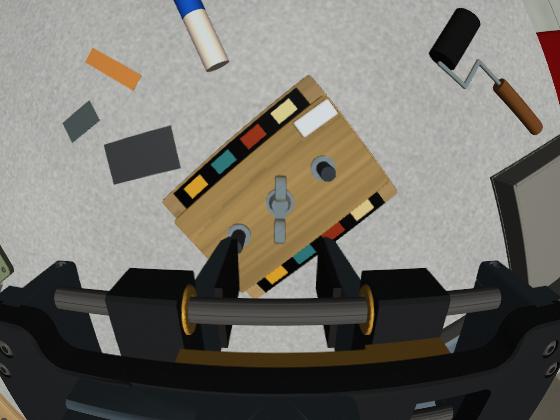

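Seen from above, the nut's wings run from (281,178) to (280,242). The post tops are near (328,174) and (238,237), and the nut is centred between the fingers.

```bash
python3 -c "
from h import *
g=load('w2.png');s=g['st']
P=lambda u,v,z:onz(g,u,v,z,s)
for m,n in((P(328,174,78),P(238,237,78)),(P(281,178,76),P(280,242,76))): d=m-n;print((m+n)/2,np.hypot(*d[:2]),np.degrees(np.arctan2(d[1],d[0])))
im=cv2.imread('pics/w2.png')[140:270,210:360]; cv2.imwrite('pics/w2c.png',cv2.resize(im,None,fx=4,fy=4,interpolation=cv2.INTER_CUBIC))
"
```

```text
[ 533.87005955 -190.75527525   78.        ] 97.85949351215885 8.112386422560931
[ 530.57784363 -194.48987408   76.        ] 59.091777981396994 61.30696778955517
```

View pics/w2c.png

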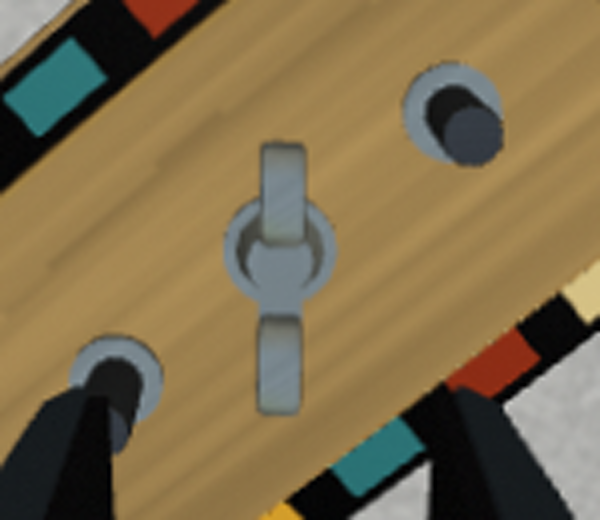

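```bash
python3 -c "
from h import *
g=load('w2.png');s=g['st']
P=lambda u,v,z:onz(g,210+u/4-.4,140+v/4-.4,z,s)
for m,n in((P(453,113,43),P(117,378,43)),(P(284,193,80),P(280,365,80))): d=m-n;print((m+n)/2,np.hypot(*d[:2]),np.degrees(np.arctan2(d[1],d[0])))
go([529.5,-194,52],61.5)
"
```

```text
[ 529.98083665 -194.6378638    43.        ] 107.17037487947604 11.285927047176179
[ 531.28316495 -192.32776832   80.        ] 38.996904740354275 60.865749304610134
turn first (units) [0.    0.    0.017] then shift [0.0023 0.0017 0.2143]
```

Emit:
send_rows --motion '[{"tx":0.002,"ty":0.002,"tz":0.06,"rx":0,"ry":0,"rz":0.02,"gripper":0},{"tx":0,"ty":0,"tz":0.06,"rx":0,"ry":0,"rz":0,"gripper":0},{"tx":0,"ty":0,"tz":0.04,"rx":0,"ry":0,"rz":0,"gripper":0},{"tx":0,"ty":0,"tz":0.03,"rx":0,"ry":0,"rz":0,"gripper":0},{"tx":0,"ty":0,"tz":0.024,"rx":0,"ry":0,"rz":0,"gripper":0},{"tx":0,"ty":0,"tz":0,"rx":0,"ry":0,"rz":0,"gripper":0},{"tx":0,"ty":0,"tz":0,"rx":0,"ry":0,"rz":0,"gripper":0}]'

```text
time_s: 2.95
ee_pos: [530.8, -193.4, 52.6]
ee_rot: [179.9, -0.0, 61.5]
force: [1.2, 0.4, 0.2]
gripper_width: 45.3
gripper_force: 0.0
```

Emit:
send_rows --grip_force 25 --motion '[{"tx":0,"ty":0,"tz":0,"rx":0,"ry":0,"rz":0,"gripper":1},{"tx":0,"ty":0,"tz":0,"rx":0,"ry":0,"rz":0,"gripper":1},{"tx":0,"ty":0,"tz":0,"rx":0,"ry":0,"rz":0,"gripper":1},{"tx":0,"ty":0,"tz":0,"rx":0,"ry":0,"rz":0,"gripper":1},{"tx":0,"ty":0,"tz":0,"rx":0,"ry":0,"rz":0,"gripper":1},{"tx":0,"ty":0,"tz":0,"rx":0,"ry":0,"rz":0,"gripper":1},{"tx":0,"ty":0,"tz":0,"rx":0,"ry":0,"rz":0,"gripper":1},{"tx":0,"ty":0,"tz":0,"rx":0,"ry":0,"rz":0,"gripper":1}]'

```text
time_s: 3.95
ee_pos: [531.0, -193.5, 52.1]
ee_rot: [179.9, -0.0, 61.5]
force: [4.0, -1.7, -1.3]
gripper_width: 9.0
gripper_force: 25.0
```

Emit:
send_rows --motion '[{"tx":0,"ty":0.001,"tz":0,"rx":0,"ry":0,"rz":0.1,"gripper":1},{"tx":0,"ty":0,"tz":0,"rx":0,"ry":0,"rz":0.15,"gripper":1},{"tx":0,"ty":0,"tz":0,"rx":0,"ry":0,"rz":0.15,"gripper":1},{"tx":0,"ty":0,"tz":0,"rx":0,"ry":0,"rz":0.15,"gripper":1},{"tx":0,"ty":0,"tz":0,"rx":0,"ry":0,"rz":0.15,"gripper":1},{"tx":0,"ty":0,"tz":0,"rx":0,"ry":0,"rz":0.15,"gripper":1}]'

```text
time_s: 4.7
ee_pos: [531.5, -193.9, 52.2]
ee_rot: [179.9, -0.0, 35.9]
force: [3.6, -1.9, -1.3]
gripper_width: 9.2
gripper_force: 25.0
```

Emit:
send_rows --motion '[{"tx":0,"ty":0,"tz":0,"rx":0,"ry":0,"rz":0.15,"gripper":1},{"tx":0,"ty":0,"tz":0,"rx":0,"ry":0,"rz":0.15,"gripper":1},{"tx":0,"ty":0,"tz":0,"rx":0,"ry":0,"rz":0.15,"gripper":1},{"tx":0,"ty":0,"tz":0,"rx":0,"ry":0,"rz":0.15,"gripper":1},{"tx":0,"ty":0,"tz":0,"rx":0,"ry":0,"rz":0.15,"gripper":1},{"tx":0,"ty":0,"tz":0,"rx":0,"ry":0,"rz":0.07,"gripper":1},{"tx":0,"ty":0,"tz":0,"rx":0,"ry":0,"rz":0,"gripper":1},{"tx":0,"ty":0,"tz":0,"rx":0,"ry":0,"rz":0,"gripper":1},{"tx":0,"ty":0,"tz":0,"rx":0,"ry":0,"rz":0,"gripper":1}]'

```text
time_s: 5.82
ee_pos: [531.8, -194.5, 52.2]
ee_rot: [179.8, -0.1, 11.5]
force: [4.5, -3.7, -2.0]
gripper_width: 9.0
gripper_force: 25.0
```

Turned to yaw 11.5. Next: open, lift and look.

Emit:
send_rows --motion '[{"tx":0,"ty":0,"tz":0,"rx":0,"ry":0,"rz":0,"gripper":0},{"tx":0,"ty":0,"tz":0,"rx":0,"ry":0,"rz":0,"gripper":0},{"tx":0,"ty":0,"tz":0,"rx":0,"ry":0,"rz":0,"gripper":0},{"tx":0,"ty":0,"tz":0,"rx":0,"ry":0,"rz":0,"gripper":0},{"tx":0,"ty":0,"tz":0,"rx":0,"ry":0,"rz":0,"gripper":0},{"tx":0,"ty":0,"tz":-0.03,"rx":0,"ry":0,"rz":0,"gripper":0},{"tx":0,"ty":0,"tz":-0.06,"rx":0,"ry":0,"rz":0,"gripper":0},{"tx":0,"ty":0,"tz":-0.08,"rx":0,"ry":0,"rz":0,"gripper":0},{"tx":0,"ty":0,"tz":-0.08,"rx":0,"ry":0,"rz":0,"gripper":0},{"tx":0,"ty":0,"tz":0,"rx":0,"ry":0,"rz":0,"gripper":0},{"tx":0,"ty":0,"tz":0,"rx":0,"ry":0,"rz":0,"gripper":0}]'

```text
time_s: 7.2
ee_pos: [530.3, -193.2, 177.1]
ee_rot: [-180.0, 0.0, 11.4]
force: [0.3, 0.2, 0.1]
gripper_width: 45.8
gripper_force: 0.0
```

```bash
python3 -c "
from h import *
s=env.state();print(s['ee_pos'],s['ee_rot'],s['time_s'])
g=grab('wrist','w3.png'); g['st']=s; np.save('pics/w3.png.npy',g,allow_pickle=True)
im=g['frame'][110:260,180:380,::-1]; cv2.imwrite('pics/w3c.png',cv2.resize(im,None,fx=4,fy=4,interpolation=cv2.INTER_CUBIC))
"
```

```text
[ 530.30662166 -193.21755001  177.06529783] [-1.79999546e+02  9.72830059e-03  1.14123164e+01] 7.2
```

View pics/w3c.png

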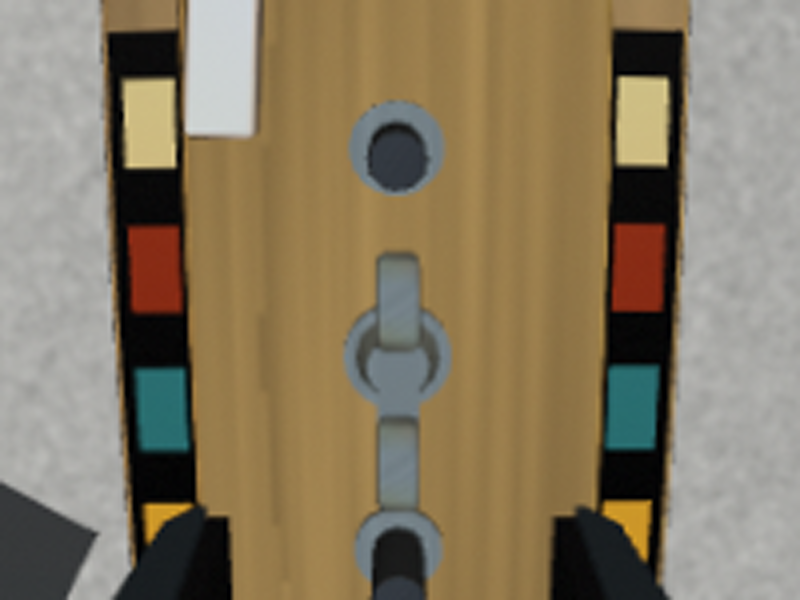

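The wings at columns 398 and 398 lie in line with the posts at 397 and 399, and the gripper is clear.

```bash
python3 -c "
from workcell import env
print(env.job_done())"
```

```text
the job is handed in; nothing more can be done
None
```

I turned the wing nut on the collage press clockwise about 50° until its wings lined up with the guide posts (within about 1° in the last wrist picture), let go, left the empty press alone, and handed the job in just after 7.2 s.

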